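Rock the battery block into its sprung holder

TASK

Fit the grey battery block into the metal battery holder: put its toe in first, tilted, under the holder's lip and against the sprung contact, then rock the other end down until the block sits flat and fully home on the holder's floor, and let go. Feel your way: the contact is delicate, so push it in only as far as the block needs to drop in; neither drop nor ram the block, and leave the other things on the bench where they are.

Things in the scene. Friction and masses are not known exactly. Their poses are not given: they have to be found in the camera images.
- battery: loose grey plastic battery block, about 0.3 kg: case 78 (x) x 40 (y) x 46 (z) mm; origin at the centre of the case's underside, z up. At the +x end a low toe, 10 mm long, 30 wide, 9.5 high, sticks out level with the underside (88 mm overall). Grip it across its 40 mm width and high up: the lowest 13 mm go between the holder's rails
- toe_tip (a point): bottom edge of the toe's tip: battery frame (49, 0, 0) mm; axes as the battery's
- heel (a point): bottom edge of the battery's other end: battery frame (-39, 0, 0) mm; axes as the battery's
- holder: grey metal battery holder fixed to the bench; base plate 160x76x8 mm, long axis x, z up; origin at the base's underside. The pocket floor is the base's top, 8 mm over the origin. On it sits a U-shaped frame (steel lip and sprung contact at +x, low wall at -x) clamped somewhere within +-8 mm along x of its nominal place; where is not reported and has to be felt
- seat (a point): centre of the pocket floor, holder frame (0, 0, 8) mm, axes as the holder's: the seated battery's origin, give or take the frame's 8 mm along x, its axes parallel to the holder's. Side rails, fixed to the base, from x = -30 to 36 mm, 13 mm high over the floor, inner faces at y = +-21 mm (1 mm free beside the case), top 3 mm bevelled outwards
- lip_edge (a point): nominal middle of the lip's lower front edge (+-8 mm along x): holder frame (44, 0, 20) mm, 12 mm over the pocket floor; axes as the holder's. The lip is 4 mm thick, 28 mm long (to nominal x = 72) and covers half of the seated toe; on it stand two brass binding posts at nominal x = 65, y = +-20 mm, 9 mm tall
- end_wall (a point): nominal middle of the inner face of the frame's low end wall (+-8 mm along x), at floor level: holder frame (-39, 0, 8) mm, axes as the holder's. The wall is 10 mm high over the floor, 10 mm thick (towards -x), its top 2 mm bevelled
- contact (a point): nominal middle (+-8 mm along x) of the front face of the sprung brass contact, 24 wide, 8 high, when fully out: holder frame (45, 0, 13.5) mm, axes as the holder's; the point does not move with it. Lip, contact and end wall keep their distances from one another; the seated battery's heel is against the end wall
- spring_contact (a joint): how far the sprung contact is pushed in along holder +x, in m: 0 = fully out; a seated battery holds it at about 0.004, which the block needs to drop in. It pushes back with 3 N plus 1.5 N per mm (about 9 N seated). It is delicate and is spoilt beyond 0.0075 (about 14 N); its stop is at 0.009
- centre_punch: bystander, a thin steel punch, 10x104 mm, lying; leave alone
- bush: bystander, a brass ring-shaped bush, 34 mm across, 30 high; leave alone
- insulator: bystander, a white ceramic insulator, 40 mm across, 54 high; leave alone
- steel_block: bystander, a plain small steel block 32x45x28 mm; leave alone
- v_block: bystander, a steel vee block 50x60x45 mm; leave alone
- grease_tin: bystander, an open blue tin, 62 mm across, 50 high; leave alone
- coil_bobbin: bystander, a bobbin of copper wire, 56 mm across, 48 high; leave alone

How it is judged:
On the way:
1. the toe is down at the lip end of the pocket while the heel is still up (x of toe_tip in the frame of seat above 0.034 m and z of toe_tip in the frame of seat below 0.006 m and z of heel in the frame of seat above 0.006 m), for 0.1 s.
At the end, for the whole second after the job is handed in: battery flat in the pocket between rails, lip and end wall, at rest and released: toe and heel within 2 mm of the floor, toe tip 39 to 59 mm from the seat's centre towards the lip, within 3 mm of the seat sideways, lengthwise axis within 0.06 rad, tilt under 0.035 rad (x of toe_tip in the frame of seat between 0.039 and 0.059 m and y of battery in the frame of seat between -0.003 and 0.003 m and z of each of toe_tip, heel in the frame of seat below 0.002 m and angle between battery's own z axis and vertical below 0.035 rad and angle between the x axis of battery and the x axis of holder, either way round below 0.06 rad and linear speed of battery below 0.01 m/s and contact force between the fingers and battery below 0.1 N); the robot touches nothing.
It fails at once if the delicate sprung contact is crushed: pushed in by more than 7.5 mm (value of joint spring_contact above 0.0075 m).
It fails at once if the battery is forced: more than 55 N between battery and holder (contact force between battery and holder above 55 N).
It fails at once if the robot hits or leans on the holder with more than 25 N (contact force between any of the fingers, the arm and holder above 25 N).
It fails at once if a bystander is moved by more than 20 mm (distance of any of centre_punch, bush, insulator, steel_block, v_block, grease_tin, coil_bobbin from where it was at the start of the episode above 0.02 m).
It also fails if it takes over 61 s, if anything falls off the work surface, if the arm or the gripper's body presses on something with over 40 N, if the wrist force passes 120 N, or if a joint passes its speed limit or range.

ROBOT

A 6-joint arm with a two-finger parallel gripper is mounted at the origin on a cart in front of the work surface, level with it; the furniture and walls round the work are solid. World frame = base frame: x ahead of the robot, y to its left, z up, the work surface at z = 0. Lengths are in m, angles in rad, forces in N, time in s.
With the tool pointing down it reaches from about 0.325 to 0.85 m from the base axis. Payload 15.5 kg.
Tool frame: the origin (TCP) lies on the front face of the gripper's body, between the roots of the fingers; the fingertips stand 78 mm ahead of it and the grasp point (between the pads) lies 60 mm ahead of it (ctrl.tip_extent is the distance from the TCP to the fingertips, in m); z points along the fingers, x is the direction in which the jaws open and shut, and the axes are right-handed (so a half turn about z gives the same grasp; the last joint's range is limited). The gripper opens to 91 mm and grips with 3 to 60 N. Pads are 32 mm wide; open, the fingers measure 118 mm over their backs; the gripper's body (76 mm by 178 mm) begins 60 mm behind the grasp point.
Start: joints at [-1.286, 0.494, 1.345, -0, 1.302, -0.096], TCP at [0.232, -0.58, 0.292] pointing down, gripper open.
Joint ranges: [-2.91, 2.91], [-0.82, 2.16], [0.22, 2.67], [-1.22, 4.37], [0.12, 2.79], [-3.08, 3.08]. Speed limits (rad/s): [1.89, 1.89, 2.57, 3.01, 3.01, 3.01].

INTERFACE

Orientations are given as a rotation vector (axis times angle).
In Python, from workcell import ctrl, eyes gives the robot as it stands.
- The arm moves only by the tool jog_arm, never from a script. Its argument "plan" is a list of rows, each a list of 7 numbers: the turn, a rotation vector about the tool's x, y, z in degrees, then the shift along the tool's x, y, z in mm, then the opening, from -1 (shut) to 1 (fully open). In form: [[rx, ry, rz, tx, ty, tz, grip], ...]. A call has 1 to 10 rows; each row is the pose to reach, as a shift and turn from the pose commanded when the call began, along the tool's axes at that moment; what a row does not reach only later rows make up. A row lasts 1/10 s, in which the tool goes at most 50 mm and 8.59 degrees, less where a joint would pass 70% of its speed; a pose out of reach is approached as far as the arm can. A call with a gripper value outside its range is refused whole. The fingers move at their own pace and stop on an object; "squeeze" is the grip in N (left out, the last holds). Time passes only in rows, so rows that repeat a pose let the fingers close. It gives the time, the measured TCP pose, the force and the opening at its end, in the units of the state.
- ctrl.get_state(): the state, without advancing time (a new reading comes with each control period).
- eyes.camera(name): name is "side" or "top" or "wrist"; returns (picture, depth): 480x640x3 uint8, blue, green, red; 480x640 float32, m along the optical axis (not along the pixel's ray), 0 where there is no reading.
- eyes.calibration(name): a dict with "vfov" (degrees; the focal length in pixels is half the picture's height over the tangent of half this angle, whatever the lens; pixels are square), "cx", "cy" (the principal point, pixels), "cam_to_world" (4x4, takes a point from camera to world coordinates); the wrist camera has in their place "T_tool_cam" (4x4, takes a point from camera to tool coordinates, whose origin is the TCP and whose axes are the tool frame's). Camera axes: x right, y up, looking along -z (the intrinsics and any distortion apply to the point x, -y, -z); pixel columns grow to the right and rows downward; lengths in m; the calibration is good to about 2 mm. A picture is of the moment at which its call begins: read the wrist's pose just before it. calibration takes no time and is no camera call.
- ctrl.finish_job(): hands the job in, once; it reports no verdict.
Trained networks look in the newest picture that a camera, given by its name, has taken for a name from the list of things; names that differ only in an ending like _2 or _b are one class to them, and where a whole thing is asked for, a point or a joint stands for the part that bears it (a point fixed in the world has none). Each returns a list of dicts, best first, with "confidence" (0 to 1); they miss things now and then, are a little off and sometimes report something else, mostly with a low value. They report only what shows in the picture. A call takes as long as a camera call.
- eyes.search_frame(camera, target): "position" ([x, y, z] in m, in world coordinates, good to about 4 mm: the middle of the surface that is visible of it).
- eyes.silhouettes(camera, target): "pixels" (480x640 bool, what is visible of it).
The state is a dict: "time_s": time; "joints": joint angles; "joint_vel": joint speeds; "joint_torque": joint torques, N m; "tcp_pos": TCP position; "orientation": TCP orientation; "force": force on the tool from outside, world axes, zero at the start; "torque": the same for the moment, N m; "width": finger opening in m.
Only numpy, scipy, OpenCV 4.12 (cv2) and the standard library are available. Lean on these libraries where they do the work, as an engineer would, in place of code of your own. Each camera call takes 0.05 s, during which the arm holds its last target.

## Working session

There is one attempt and no reset: what is moved stays moved. The work goes in short steps, Python scripts to look and compute and a tool call to move; the robot and the scene stay as the last step left them, time stands still between calls to the robot, and variables do not carry over. Pictures are saved under pics/ and viewed, and the job is handed in when it is done.

Besides the shell and the picture viewer there is one more tool, called as name([rows], argument=value, ...), one row to a line, values as JSON. jog_arm: Moves the arm, as the interface text tells. Its arguments: {"type":"object","properties":{"plan":{"type":"array"},"squeeze":{"type":"number"}},"required":["plan"]}

```bash
ls; mkdir -p pics; python3 - <<'E'
from workcell import ctrl, eyes
import cv2
print(ctrl.get_state(), ctrl.tip_extent)
for n in ("top","side"):
    p,d=eyes.camera(n); cv2.imwrite(f"pics/{n}0.png",p)
    print(n,eyes.calibration(n))
    for t in ("battery","holder"):
        for r in eyes.search_frame(n,t)[:2]: print(t,r)
print(eyes.calibration("wrist"))
E
```

```text
pics
{'time_s': 0.0, 'joints': array([-1.28649918e+00,  4.94146303e-01,  1.34611498e+00,  1.14926733e-05,
        1.30251522e+00, -9.55143831e-02]), 'joint_vel': array([-0.00129222, -0.00061661, -0.00139236,  0.0006568 , -0.00092189,
       -0.00067641]), 'joint_torque': array([-1.95356952e-03, -8.78829432e+01, -3.81852579e+01,  7.05677737e-02,
        5.31031250e-02, -9.07337949e-05]), 'tcp_pos': array([ 0.23163361, -0.58018717,  0.29166662]), 'orientation': array([-2.60020322e+00,  1.76174685e+00,  1.42156922e-03]), 'force': array([0.41065569, 0.24610403, 0.21631628]), 'torque': array([-0.05239803, -0.02198532, -0.02212342]), 'width': 0.09111615913381227} 0.0783
top {'vfov': 57.965770164681985, 'cx': 323.0936321623065, 'cy': 244.68519488608695, 'cam_to_world': array([[ 0.12314188,  0.9720209 , -0.20002859,  0.31072337],
       [-0.99238718,  0.12100855, -0.02290466,  0.24301912],
       [ 0.00194136,  0.20132633,  0.9795223 ,  0.90299879],
       [ 0.        ,  0.        ,  0.        ,  1.        ]])}
battery {'position': [0.4436, 0.0578, 0.0468], 'confidence': 0.91}
holder {'posit
[... 389 characters left out ...]
57847],
       [ 0.        ,  0.        ,  0.        ,  1.        ]])}
battery {'position': [0.4418, 0.0184, 0.0328], 'confidence': 0.7}
battery {'position': [0.4531, 0.3714, 0.0122], 'confidence': 0.22}
holder {'position': [0.4535, 0.3748, 0.013], 'confidence': 0.9}
{'vfov': 66.40462682420751, 'cx': 319.2162251615379, 'cy': 243.200207692241, 'T_tool_cam': array([[ 9.99998966e-01,  4.23822505e-04,  1.37428247e-03,
        -9.43909801e-04],
       [ 7.73937533e-04, -9.64011274e-01, -2.65860236e-01,
        -7.48574796e-02],
       [ 1.21214624e-03,  2.65861024e-01, -9.64010605e-01,
        -9.19902419e-02],
       [ 0.00000000e+00,  0.00000000e+00,  0.00000000e+00,
         1.00000000e+00]])}
```

View pics/top0.png

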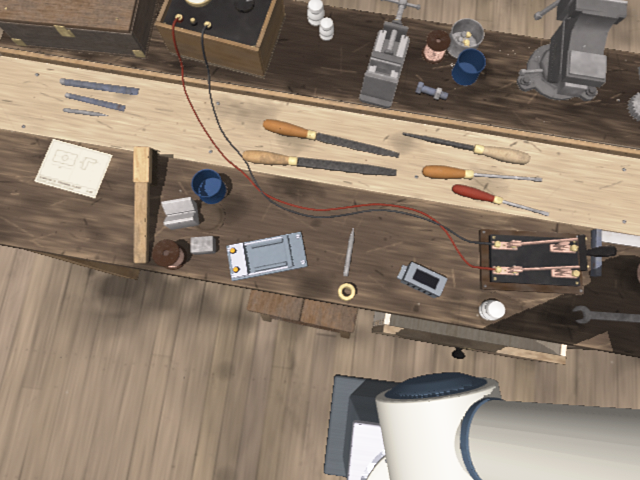

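View pics/side0.png

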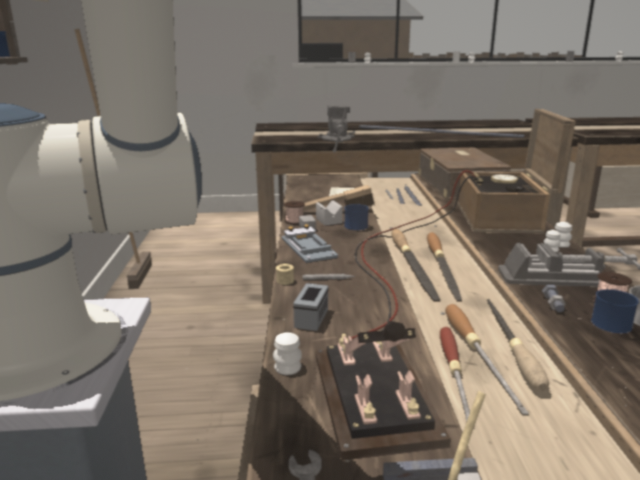

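The top view shows the battery at about (422,278) with its toe to the left (world +y), and the holder at about (265,255) with the lip and posts at its left end. Next I'll get coarse poses and work out the move to a wrist view.

```bash
cat > h.py <<'E'
import numpy as np, cv2
from scipy.spatial.transform import Rotation as R
from workcell import ctrl, eyes
def cloud(name,d,st=None,T=None):
    c=eyes.calibration(name); f=240/np.tan(np.radians(c['vfov']/2))
    v,u=np.mgrid[0:480,0:640]
    P=np.stack([(u-c['cx'])/f*d,-(v-c['cy'])/f*d,-d],-1)
    if T is None:
        if 'cam_to_world' in c: T=c['cam_to_world']
        else:
            W=np.eye(4); W[:3,:3]=R.from_rotvec(st['orientation']).as_matrix(); W[:3,3]=st['tcp_pos']; T=W@c['T_tool_cam']
    return P@T[:3,:3].T+T[:3,3], T, f, c
def down(yaw):  # yaw = world angle of tool x ; tool pointing down
    return R.from_euler('z',yaw)*R.from_euler('x',np.pi)
def rel(Rt,pt,st=None):
    st=st or ctrl.get_state(); R0=R.from_rotvec(st['orientation'])
    return np.round(np.r_[np.degrees((R0.inv()*Rt).as_rotvec()), R0.inv().apply(np.array(pt)-st['tcp_pos'])*1e3],2)
E
python3 - <<'E'
from h import *
p,d=eyes.camera("top"); P,T,f,c=cloud("top",d)
for t in ("battery","holder"):
    ss=eyes.silhouettes("top",t)
    for s in ss[:2]:
        m=s['pixels']&(d>0); Q=P[m]; print(t,s['confidence'],m.sum(),Q.mean(0),Q.min(0),Q.max(0))
        top=Q[Q[:,2]>(0.035 if t=="battery" else 0.006)]
        r=cv2.minAreaRect((top[:,:2]*1e3).astype(np.float32)); print(r)
print(rel(down(0.0-0.42),[0.445,-0.01,0.30]))
E
```

```text
holder 0.57 2747 [0.45474493 0.37776537 0.01214481] [ 0.39621613  0.29203788 -0.0046035 ] [0.5150736  0.46454704 0.03551558]
((456.0511169433594, 378.7179870605469), (76.09684753417969, 159.7073516845703), 18.4375)
[  -0.      0.    -44.17 -450.73 -409.57   -7.78]
```

```bash
python3 - <<'E'
from h import *
print(rel(down(np.radians(-9)),[0.445,0.06,0.28]))
E
```

```text
[  -0.      0.    -59.24 -515.74 -435.52   12.22]
```

jog_arm([
  [0, 0, -8, -50, -42, 0, 1],
  [0, 0, -16, -100, -84, 0, 1],
  [0, 0, -24, -150, -126, 0, 1],
  [0, 0, -32, -200, -168, 0, 1],
  [0, 0, -40, -240, -202, 5, 1],
  [0, 0, -46, -280, -236, 5, 1],
  [0, 0, -52, -320, -270, 10, 1],
  [0, 0, -59, -350, -296, 10, 1],
  [0, 0, -59, -385, -325, 12, 1],
  [0, 0, -59, -420, -355, 12, 1],
])

```text
time_s: 1.45
tcp_pos: [0.3899, -0.1045, 0.2815]
orientation: [3.131, -0.253, 0.001]
force: [1.0, -0.8, -0.2]
width: 0.0911
```

```bash
python3 - <<'E'
from h import *
print(ctrl.get_state()['tcp_pos'],rel(down(np.radians(-9)),[0.445,0.06,0.28]))
E
```

```text
[ 0.38994652 -0.10445675  0.28145383] [ 1.0000e-02 -4.0000e-02 -2.4000e-01  2.7920e+01 -1.7116e+02  1.4400e+00]
```

jog_arm([
  [0, 0, 0, 8, -45, 0, 1],
  [0, 0, 0, 16, -90, 0, 1],
  [0, 0, 0, 24, -135, 0, 1],
  [0, 0, 0, 28, -171, 0, 1],
  [0, 0, 0, 28, -171, 0, 1],
  [0, 0, 0, 28, -171, 0, 1],
  [0, 0, 0, 28, -171, 0, 1],
])

```text
time_s: 2.15
tcp_pos: [0.4446, 0.0574, 0.2813]
orientation: [3.131, -0.254, -0.0]
force: [0.3, -0.3, -0.7]
width: 0.0911
```

```bash
python3 - <<'E'
from h import *
st=ctrl.get_state(); print(st['tcp_pos'],st['orientation'],st['force'],st['torque'],np.abs(st['joint_vel']).max())
p,d=eyes.camera("wrist"); P,T,f,c=cloud("wrist",d,st); cv2.imwrite("pics/w1.png",p); np.savez("w1.npz",p=p,d=d,P=P)
for s in eyes.silhouettes("wrist","battery")[:2]:
    m=s['pixels']&(d>0); Q=P[m]; print(s['confidence'],m.sum(),Q.min(0),Q.max(0))
    top=Q[Q[:,2]>0.04]; print(np.median(top[:,2]),len(top))
    print(cv2.minAreaRect((top[:,:2]*1e3).astype(np.float32)))
print(rel(down(np.radians(18.4)),[0.45,0.40,0.28]))
E
```

```text
[0.44457077 0.0573696  0.28126708] [ 3.13116981e+00 -2.53599633e-01 -2.71124732e-04] [ 0.25066442 -0.32083882 -0.68904553] [-0.06142791 -0.03471457 -0.00689477] 0.01607835445364745
0.75 4212 [ 0.40723188 -0.0071603  -0.00236097] [0.47399622 0.10369315 0.0489715 ]
0.04561934188772543 3584
((442.3343505859375, 53.41099548339844), (78.36864471435547, 40.465911865234375), 71.48283386230469)
[ 1.000e-02  0.000e+00 -2.772e+01 -5.027e+01 -3.393e+02  1.290e+00]
```

View pics/w1.png

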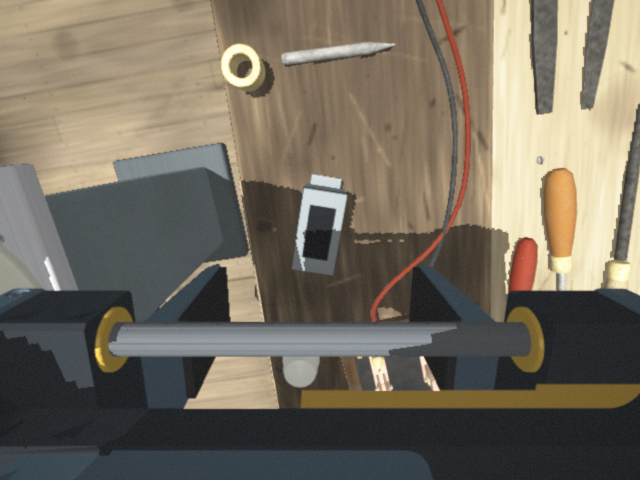

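```bash
python3 - <<'E'
from h import *
print(rel(down(np.radians(-18.5)),[0.4423,0.0534,0.0965]))
E
```

```text
[ 1.0000e-02 -0.0000e+00  9.1800e+00 -1.7200e+00  3.9400e+00  1.8483e+02]
```

jog_arm([
  [0, 0, 5, -1, 2, 30, 1],
  [0, 0, 9.2, -1.7, 3.9, 70, 1],
  [0, 0, 9.2, -1.7, 3.9, 110, 1],
  [0, 0, 9.2, -1.7, 3.9, 145, 1],
  [0, 0, 9.2, -1.7, 3.9, 170, 1],
  [0, 0, 9.2, -1.7, 3.9, 180, 1],
  [0, 0, 9.2, -1.7, 3.9, 184.8, 1],
  [0, 0, 9.2, -1.7, 3.9, 184.8, 1],
  [0, 0, 9.2, -1.7, 3.9, 184.8, 1],
])

```text
time_s: 3.15
tcp_pos: [0.443, 0.0543, 0.0974]
orientation: [-3.101, 0.504, -0.002]
force: [0.4, -0.0, -0.6]
width: 0.091
```

```bash
python3 - <<'E'
from h import *
st=ctrl.get_state(); print(st['tcp_pos'],st['force'],rel(down(np.radians(-18.5)),[0.4423,0.0534,0.0965]))
p,d=eyes.camera("wrist"); cv2.imwrite("pics/w2.png",p)
E
```

```text
[0.44303538 0.05425055 0.0974365 ] [ 0.38940147 -0.01215419 -0.58196867] [-0.03 -0.08  0.05 -0.43  1.04  0.94]
```

View pics/w2.png

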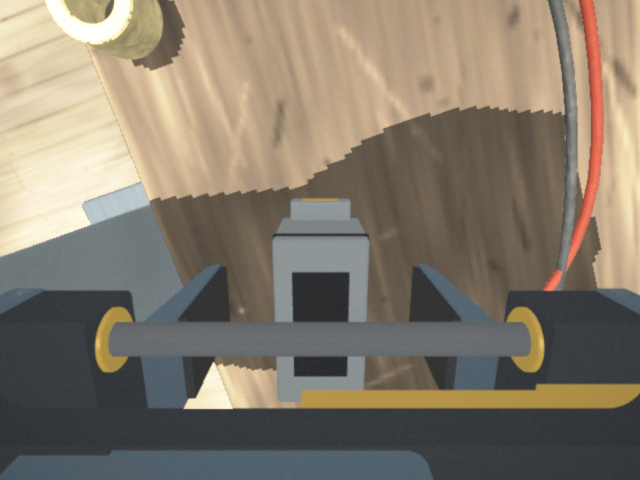

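The block is centred between the fingers at about (320,320), aligned, with the toe at (320,208). Closing the gripper.

jog_arm([
  [0, 0, 0, 0, 0, 0, -1],
  [0, 0, 0, 0, 0, 0, -1],
  [0, 0, 0, 0, 0, 0, -1],
  [0, 0, 0, 0, 0, 0, -1],
  [0, 0, 0, 0, 0, 0, -1],
  [0, 0, 0, 0, 0, 0, -1],
], squeeze=50)

```text
time_s: 3.8
tcp_pos: [0.4425, 0.0544, 0.0965]
orientation: [3.101, -0.503, -0.0]
force: [-1.4, 0.1, 0.1]
width: 0.0461
```

```bash
python3 - <<'E'
from h import *
st=ctrl.get_state(); print(st)
E
```

```text
{'time_s': 3.8, 'joints': array([-1.17736217e-02,  5.79224219e-01,  1.97427208e+00, -6.33640164e-06,
        5.88175166e-01,  3.10021506e-01]), 'joint_vel': array([-2.88034773e-05, -1.92082510e-04,  8.07886217e-04, -1.02964070e-03,
       -3.60499954e-04,  2.03336641e-04]), 'joint_torque': array([ 1.05582312e-02, -7.04014421e+01, -1.29774204e+01,  4.72306414e-02,
        1.34007467e-02,  9.46071032e-05]), 'tcp_pos': array([0.44248689, 0.05439325, 0.096464  ]), 'orientation': array([ 3.10100182e+00, -5.03285862e-01, -1.21609677e-04]), 'force': array([-1.40753276,  0.09309052,  0.13648109]), 'torque': array([-0.00375542, -0.10143833,  0.01539884]), 'width': 0.04609128306682745}
```

jog_arm([
  [0, 0, 0, 0, 0, 0, -1],
  [0, 0, 0, 0, 0, 0, -1],
  [0, 0, 0, 0, 0, 0, -1],
  [0, 0, 0, 0, 0, 0, -1],
], squeeze=50)

```text
time_s: 4.2
tcp_pos: [0.4426, 0.0544, 0.0965]
orientation: [-3.101, 0.503, -0.0]
force: [0.9, -0.0, -0.5]
width: 0.0398
```

```bash
python3 - <<'E'
from h import *
st=ctrl.get_state(); print(st['tcp_pos'],st['force'],st['torque'])
print(rel(down(np.radians(18.4)),[0.46,0.28,0.26]))
E
```

```text
[0.44256907 0.05437918 0.09647033] [ 0.8783252  -0.04774051 -0.48995879] [-0.00662964 -0.22597691  0.01341145]
[ 0.0000e+00 -1.0000e-02 -3.6840e+01 -5.4820e+01 -2.1955e+02 -1.6353e+02]
```

jog_arm([
  [0, 0, 0, 0, 0, -10, -1],
  [0, 0, 0, 0, 0, -35, -1],
  [0, 0, 0, 0, 0, -70, -1],
  [0, 0, -6, -10, -40, -100, -1],
  [0, 0, -14, -20, -80, -130, -1],
  [0, 0, -22, -30, -120, -150, -1],
  [0, 0, -30, -40, -160, -163, -1],
  [0, 0, -36.8, -55, -200, -163, -1],
  [0, 0, -36.8, -55, -220, -163, -1],
  [0, 0, -36.8, -55, -220, -163, -1],
])

```text
time_s: 5.2
tcp_pos: [0.4598, 0.2828, 0.2601]
orientation: [-3.1, -0.505, -0.001]
force: [0.0, 0.1, -2.2]
width: 0.0397
```

jog_arm([
  [0, 0, 0, 0, 0, 0, -1],
  [0, 0, 0, 0, 0, 0, -1],
  [0, 0, 0, 0, 0, 0, -1],
])

```text
time_s: 5.5
tcp_pos: [0.4597, 0.2795, 0.2596]
orientation: [3.101, 0.499, -0.001]
force: [-1.0, 0.9, -2.4]
width: 0.0398
```

```bash
python3 - <<'E'
from h import *
st=ctrl.get_state(); print(st['tcp_pos'],st['orientation'],st['force'],st['torque'],np.abs(st['joint_vel']).max())
p,d=eyes.camera("wrist"); P,T,f,c=cloud("wrist",d,st); cv2.imwrite("pics/w3.png",p); np.savez("w3.npz",p=p,d=d,P=P,T=T)
for s in eyes.silhouettes("wrist","holder")[:2]:
    m=s['pixels']&(d>0); Q=P[m]; print(s['confidence'],m.sum(),Q.min(0),Q.max(0))
    top=Q[Q[:,2]>0.005]; print(np.median(top[:,2]),len(top))
    print(cv2.minAreaRect((top[:,:2]*1e3).astype(np.float32)))
E
```

```text
[0.4597386  0.27954089 0.25958082] [ 3.10144102e+00  4.99260930e-01 -7.67496318e-04] [-0.96389257  0.88438108 -2.38886628] [-0.0585109  -0.10927174  0.01483774] 0.004973463782620179
0.82 15954 [ 0.39402666  0.30117712 -0.00253009] [0.51537367 0.46787145 0.17175879]
0.008501089683756569 15833
((455.1369323730469, 380.7061767578125), (75.99077606201172, 159.63253784179688), 18.279964447021484)
```

View pics/w3.png

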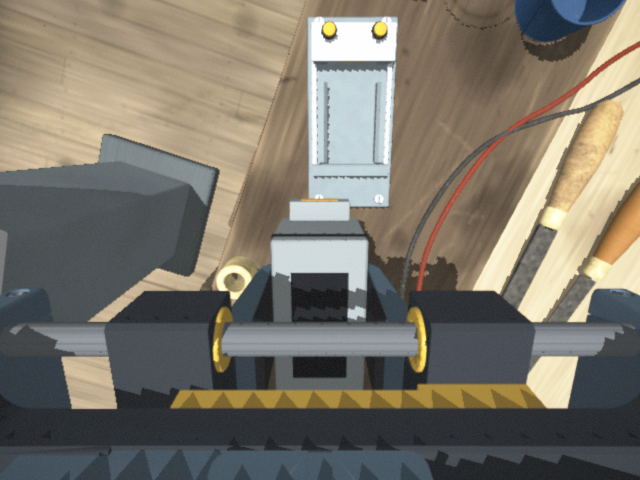

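```bash
python3 - <<'E'
from h import *
z=np.load("w3.npz"); P=z['P']; st=ctrl.get_state()
# battery top in tool frame
Rt=R.from_rotvec(st['orientation']); Q=Rt.inv().apply((P-st['tcp_pos']).reshape(-1,3))*1e3
m=(abs(Q[:,0])<40)&(Q[:,2]>46)&(Q[:,2]<56)&(Q[:,1]<0)&(Q[:,1]>-60)
B=Q[m]; print('bat top tool: x',np.percentile(B[:,0],[0.5,2,50,98,99.5]),'y min',np.percentile(B[:,1],[0.5,1]),'z',np.median(B[:,2]))
m=(abs(Q[:,0])<15)&(Q[:,2]>80)&(Q[:,2]<100)&(Q[:,1]<-35)&(Q[:,1]>-60)
print('toe', Q[m][:,0].min(),Q[m][:,0].max(),Q[m][:,1].min(),np.median(Q[m][:,2])) if m.sum() else None
a=np.radians(108.28); c=np.array([455.14,380.71])
W=P.reshape(-1,3)*1e3; X=(W[:,0]-c[0])*np.cos(a)+(W[:,1]-c[1])*np.sin(a); Y=-(W[:,0]-c[0])*np.sin(a)+(W[:,1]-c[1])*np.cos(a); Z=W[:,2]
print("along x, |y|<12")
for x in np.arange(-84,84,2):
    m=(abs(X-x-1)<1)&(abs(Y)<12)&(Z<60); 
    if m.sum()>3: print(int(x+1),round(float(np.median(Z[m])),1),end=' | ')
print("\nacross y, -20<x<25")
for y in np.arange(-42,42,1):
    m=(abs(Y-y-.5)<.5)&(X>-20)&(X<25)&(Z<60)
    if m.sum()>3: print(y+.5,round(float(np.median(Z[m])),1),end=' | ')
# local rect fits w/ rails
m=(X>-25)&(X<30)&(abs(Y)<38)&(Z>14)&(Z<30)
for s in (1,-1):
    k=m&(Y*s>15); print('\nrail',s,np.percentile(Y[k],[2,50,98]),np.polyfit(X[k],Y[k],1))
for s in (1,-1):
    k=(X>40)&(Y*s>5)&(Z>26)&(Z<45); print('post',s,X[k].mean(),Y[k].mean(),k.sum())
E
```

```text
bat top tool: x [-28.32973147 -22.80607063  -0.38116068  22.59888015  27.80594997] y min [-37.99592317 -37.88156679] z 50.900171701112974
toe -14.996797763308809 14.976980282333193 -48.279079938880116 87.42965066468982
along x, |y|<12
-83 -0.6 | -81 -1.0 | -79 7.3 | -77 7.7 | -75 7.5 | -73 7.8 | -71 7.4 | -69 7.7 | -67 7.6 | -65 7.5 | -63 7.6 | -61 7.7 | -59 7.4 | -57 7.5 | -55 7.6 | -53 7.8 | -51 7.5 | -49 17.6 | -47 17.5 | -45 17.5 | -43 17.4 | -41 16.5 | -39 7.5 | -37 7.4 | -35 7.6 | -33 7.7 | -31 7.6 | -29 7.6 | -27 7.8 | -25 7.5 | -23 7.6 | -21 7.6 | -19 7.7 | -17 7.6 | -15 7.6 | -13 7.4 | -11 7.3 | -9 7.5 | -7 7.7 | -5 7.3 | -3 7.4 | -1 7.6 | 1 7.8 | 3 7.3 | 5 7.5 | 7 7.5 | 9 7.5 | 11 7.9 | 13 7.5 | 15 7.7 | 17 7.7 | 19 7.6 | 21 7.7 | 23 7.9 | 25 7.6 | 27 7.6 | 29 7.8 | 31 7.5 | 33 7.7 | 35 7.3 | 37 7.6 | 39 7.6 | 41 7.7 | 43 13.8 | 45 23.2 | 47 23.8 | 49 23.6 | 51 23.5 | 53 23.6 | 55 23.7 | 57 23.6 | 59 23.6 | 61 23.5 | 63 23.6 | 65 23.7 | 67 23.7 | 69 23.7 | 71 23.1 | 75 8.2 | 77 7.6 | 79 7.5 | 81 0.7 | 83 -0.5 | 
across y, -20<x<25
-41.5 -0.6 | -40.5 -0.8 | -39.5 -0.7 | -37.
[... 471 characters left out ...]
 3.5 7.5 | 4.5 7.7 | 5.5 7.8 | 6.5 7.7 | 7.5 7.7 | 8.5 7.6 | 9.5 7.5 | 10.5 7.6 | 11.5 7.6 | 12.5 7.6 | 13.5 7.6 | 14.5 7.7 | 15.5 7.6 | 16.5 7.9 | 17.5 7.5 | 18.5 7.8 | 19.5 7.7 | 20.5 7.7 | 21.5 18.0 | 22.5 19.3 | 23.5 20.3 | 24.5 20.7 | 25.5 20.4 | 26.5 20.6 | 27.5 20.6 | 28.5 20.7 | 29.5 7.6 | 30.5 11.5 | 31.5 11.6 | 32.5 11.3 | 33.5 11.6 | 34.5 7.8 | 35.5 7.6 | 36.5 7.6 | 37.5 6.7 | 38.5 -0.6 | 39.5 -0.4 | 40.5 -0.5 | 41.5 -0.3 | 
rail 1 [21.06230842 25.36073594 28.82602802] [-9.28305633e-03  2.51003671e+01]

rail -1 [-28.84506841 -24.57487914 -20.90534442] [ 4.98840763e-04 -2.46545979e+01]
post 1 63.01002485670477 19.992354159380618 233
post -1 70.00973029851876 -133.3298194564708 1213
```

```bash
cat >> h.py <<'E'
YAW=np.radians(108.28); C=np.array([455.14,380.71,8.0])/1e3   # seat
RTB=np.array([[0,-1,0],[-1,0,0],[0,0,-1.]])  # columns: battery axes in tool
PTB=np.array([0,0.0008,0.0965])
HR=R.from_euler('z',YAW)
def target(tip,th,yaw=0):  # tip mm in seat frame, th deg toe-down
    Rb=HR*R.from_euler('zy',[yaw,th],degrees=True) if False else HR*R.from_euler('z',yaw,degrees=True)*R.from_euler('y',th,degrees=True)
    o=C+HR.apply(np.array(tip)/1e3)-Rb.apply([0.049,0,0])
    Rt=Rb*R.from_matrix(RTB).inv(); return Rt,o-Rt.apply(PTB)
def where(st=None):
    st=st or ctrl.get_state(); Rt=R.from_rotvec(st['orientation']); Rb=Rt*R.from_matrix(RTB)
    o=st['tcp_pos']+Rt.apply(PTB); f=lambda v: np.round(HR.inv().apply(o+Rb.apply(v)-C)*1e3,2)
    e=(HR.inv()*Rb).as_euler('ZYX',degrees=True)
    print('t',st['time_s'],'tip',f([.049,0,0]),'heel',f([-.039,0,0]),'yaw/th/roll',np.round(e,2),'F(h)',np.round(HR.inv().apply(st['force']),2),'T(h)',np.round(HR.inv().apply(st['torque']),2))
def go(tip,th,yaw=0):
    print('row',rel(*target(tip,th,yaw)))
E
python3 - <<'E'
from h import *
where(); go([33,0,50],12); go([33,0,22],12)
E
```

```text
t 5.6 tip [-49.16  27.17 155.07] heel [-137.16   27.15  155.07] yaw/th/roll [0.02 0.   0.01] F(h) [ 0.29 -0.45 -1.85] T(h) [-0.09  0.01 -0.05]
row [-1.2000e+01  1.0000e-02  2.0000e-02  2.7190e+01 -1.0327e+02  9.7150e+01]
row [-1.2000e+01  1.0000e-02  2.0000e-02  2.7200e+01 -1.0327e+02  1.2515e+02]
```

jog_arm([
  [-4, 0, 0, 9, -35, 20, -1],
  [-8, 0, 0, 18, -70, 50, -1],
  [-12, 0, 0, 27.2, -100, 80, -1],
  [-12, 0, 0, 27.2, -103.3, 97, -1],
  [-12, 0, 0, 27.2, -103.3, 115, -1],
  [-12, 0, 0, 27.2, -103.3, 121, -1],
  [-12, 0, 0, 27.2, -103.3, 121, -1],
  [-12, 0, 0, 27.2, -103.3, 121, -1],
])

```text
time_s: 6.4
tcp_pos: [0.4537, 0.3869, 0.1393]
orientation: [2.897, 0.467, 0.05]
force: [-1.1, 0.3, -3.1]
width: 0.0399
```

```bash
python3 - <<'E'
from h import *
st=ctrl.get_state(); where(st)
p,d=eyes.camera("wrist"); P,T,f,c=cloud("wrist",d,st); cv2.imwrite("pics/w4.png",p); np.savez("w4.npz",p=p,d=d,P=P,T=T)
p,_=eyes.camera("side"); cv2.imwrite("pics/s4.png",cv2.resize(p[200:300,240:380],None,fx=5,fy=5))
V=HR.inv().apply(P.reshape(-1,3)-C)*1e3; X,Y,Z=V.T
for s in (1,-1):
    k=(X>5)&(X<34)&(Y*s>18)&(Y*s<30)&(Z>9)&(Z<14); print('rail',s,k.sum(),np.percentile(Y[k],[2,10,50,98]) if k.sum() else '', np.median(Z[k]))
for x in range(30,60):
    k=(abs(X-x-.5)<.5)&(abs(Y)<12)&(Z<25); print(x+.5,round(float(np.median(Z[k])),1) if k.sum()>3 else None,end='|')
for s in (1,-1):
    k=(X>55)&(X<75)&(Y*s>10)&(Y*s<30)&(Z>20)&(Z<30); print('\npost',s,X[k].mean(),Y[k].mean(),k.sum())
# battery toe in tool
Rt=R.from_rotvec(st['orientation']); Q=Rt.inv().apply(P.reshape(-1,3)-st['tcp_pos'])*1e3
k=(abs(Q[:,0])<18)&(abs(Q[:,2]-87)<2)&(Q[:,1]<-39)&(Q[:,1]>-52); print('toe',k.sum(),Q[k].min(0),Q[k].max(0))
E
```

```text
t 6.4 tip [33.45 -0.64 26.94] heel [-52.63  -0.69  45.2 ] yaw/th/roll [ 0.03 11.98 -0.05] F(h) [ 0.6   0.92 -3.09] T(h) [-0.13 -0.14 -0.01]
rail 1 472 [21.12248385 22.01889296 25.31602436 28.83210024] 12.263479063011694
rail -1 432 [-28.92013643 -28.39307573 -25.56243334 -21.17912039] 12.121795679178586
30.5 -0.6|31.5 -0.5|32.5 -0.5|33.5 -0.5|34.5 -0.5|35.5 -0.5|36.5 -0.6|37.5 -0.7|38.5 -0.2|39.5 None|40.5 None|41.5 None|42.5 None|43.5 15.3|44.5 15.6|45.5 15.7|46.5 15.6|47.5 15.6|48.5 15.5|49.5 15.5|50.5 15.6|51.5 15.5|52.5 15.5|53.5 15.5|54.5 15.6|55.5 15.7|56.5 15.6|57.5 15.6|58.5 15.5|59.5 15.6|
post 1 64.63669527897687 19.606328551562314 476

post -1 64.5657920506421 -19.784026568084506 483
toe 1137 [-14.724776   -48.50005184  85.10845969] [ 14.76955223 -39.00165059  88.99789387]
```

View pics/w4.png

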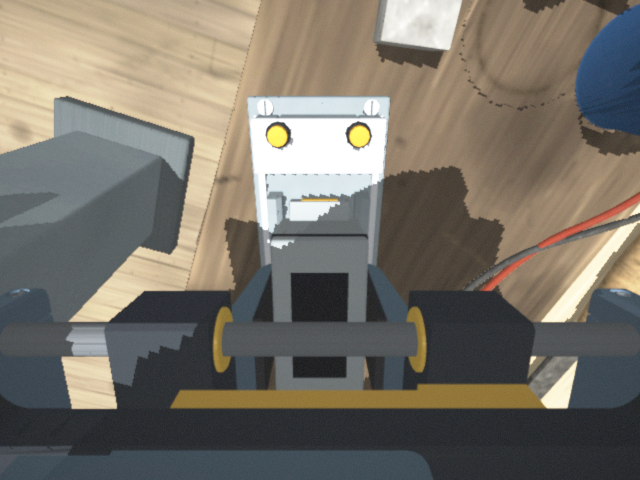

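View pics/s4.png

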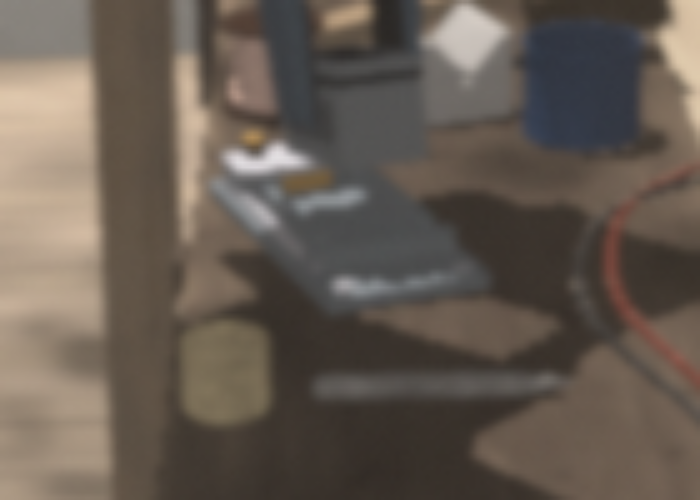

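Rails are at ±21.1 mm in my estimated frame, the lip edge is at about x = 43.5 mm, and the toe is aligned and still in front of the lip. Descending.

```bash
python3 - <<'E'
from h import *
where(); go([34,0,15],12); go([34,0,4],12); go([34,0,1.0],12)
E
```

```text
t 6.5 tip [33.61 -0.81 27.18] heel [-52.48  -0.84  45.42] yaw/th/roll [ 0.02 11.97 -0.09] F(h) [-0.66  1.06 -2.29] T(h) [-0.12 -0.18 -0.02]
row [-0.03 -0.09  0.02 -0.69 -2.97 11.8 ]
row [-3.000e-02 -9.000e-02  2.000e-02 -7.000e-01 -5.250e+00  2.257e+01]
row [-3.00e-02 -9.00e-02  2.00e-02 -7.10e-01 -5.87e+00  2.55e+01]
```

jog_arm([
  [0, 0, 0, 0, -2, 6, -1],
  [0, 0, 0, 0, -3.5, 12, -1],
  [0, 0, 0, 0, -4.5, 17, -1],
  [0, 0, 0, 0, -5.5, 21, -1],
  [0, 0, 0, 0, -6, 23, -1],
  [0, 0, 0, 0, -6.2, 24.25, -1],
  [0, 0, 0, 0, -6.2, 24.25, -1],
  [0, 0, 0, 0, -6.2, 24.25, -1],
  [0, 0, 0, 0, -6.2, 24.25, -1],
])

```text
time_s: 7.4
tcp_pos: [0.453, 0.3881, 0.1137]
orientation: [2.897, 0.468, 0.05]
force: [0.6, 0.2, -2.2]
width: 0.0395
```

```bash
python3 - <<'E'
from h import *
for i in range(4):
    where(); eyes.camera("side")
E
```

```text
t 7.4 tip [34.83 -0.25  1.25] heel [-51.25  -0.36  19.53] yaw/th/roll [ 0.08 11.99 -0.02] F(h) [ 0.04 -0.61 -2.22] T(h) [-0.11 -0.22 -0.  ]
t 7.45 tip [34.84 -0.2   1.23] heel [-51.24  -0.31  19.52] yaw/th/roll [ 8.000e-02  1.199e+01 -1.000e-02] F(h) [-0.38  0.41 -2.72] T(h) [-0.11 -0.2   0.01]
t 7.5 tip [34.84 -0.21  1.19] heel [-51.24  -0.32  19.48] yaw/th/roll [ 8.000e-02  1.199e+01 -1.000e-02] F(h) [ 0.78 -0.91 -2.15] T(h) [-0.08 -0.24  0.02]
t 7.55 tip [34.81 -0.17  1.18] heel [-51.27  -0.29  19.47] yaw/th/roll [ 7.000e-02  1.199e+01 -1.000e-02] F(h) [ 0.14 -0.46 -1.38] T(h) [-0.15 -0.19  0.01]
```

jog_arm([
  [0, 0, 0, 0, -2.45, -0.5, -1],
  [0, 0, 0, 0, -4.9, -1.05, -1],
  [0, 0, 0, 0, -6.85, -1.45, -1],
  [0, 0, 0, 0, -6.85, -1.45, -1],
  [0, 0, 0, 0, -6.85, -1.45, -1],
])

```text
time_s: 8.1
tcp_pos: [0.4506, 0.3948, 0.1134]
orientation: [2.897, 0.468, 0.049]
force: [0.1, 1.1, -1.5]
width: 0.0399
```

```bash
python3 - <<'E'
from h import *
for i in range(4):
    where(); eyes.camera("side")
E
```

```text
t 8.1 tip [ 4.186e+01 -4.000e-02  1.010e+00] heel [-44.22  -0.18  19.31] yaw/th/roll [ 0.09 12.    0.  ] F(h) [ 0.96 -0.44 -1.53] T(h) [-0.19 -0.22  0.04]
t 8.15 tip [41.78 -0.05  1.01] heel [-44.29  -0.17  19.31] yaw/th/roll [ 0.08 12.    0.  ] F(h) [-0.17 -0.06 -2.11] T(h) [-0.08 -0.16  0.03]
t 8.2 tip [41.74 -0.11  1.05] heel [-44.33  -0.23  19.35] yaw/th/roll [ 0.08 12.   -0.  ] F(h) [-0.19  0.99 -1.96] T(h) [-0.13 -0.19 -0.01]
t 8.25 tip [41.72 -0.07  1.03] heel [-44.35  -0.18  19.33] yaw/th/roll [ 0.08 12.    0.  ] F(h) [ 0.28  0.66 -2.51] T(h) [-0.09 -0.16 -0.02]
```

Now single millimetre steps.

jog_arm([
  [0, 0, 0, 0, -1, -0.2, -1],
  [0, 0, 0, 0, -1, -0.2, -1],
  [0, 0, 0, 0, -1, -0.2, -1],
])

```text
time_s: 8.6
tcp_pos: [0.4504, 0.3955, 0.1135]
orientation: [2.897, 0.468, 0.049]
force: [0.7, -2.9, -3.0]
width: 0.0401
```

jog_arm([
  [0, 0, 0, 0, -1, -0.2, -1],
  [0, 0, 0, 0, -1, -0.2, -1],
  [0, 0, 0, 0, -1, -0.2, -1],
])

```text
time_s: 8.9
tcp_pos: [0.45, 0.3965, 0.1134]
orientation: [2.897, 0.468, 0.049]
force: [2.2, -4.0, -2.3]
width: 0.0398
```

```bash
python3 - <<'E'
from h import *
for i in range(4):
    where(); eyes.camera("side")
E
```

```text
t 8.9 tip [ 4.367e+01 -3.000e-02  1.000e+00] heel [-42.4   -0.15  19.32] yaw/th/roll [8.000e-02 1.202e+01 1.000e-02] F(h) [-4.48 -0.81 -2.29] T(h) [-0.16  0.71  0.01]
t 8.95 tip [43.65 -0.06  1.02] heel [-42.42  -0.18  19.33] yaw/th/roll [8.000e-02 1.201e+01 1.000e-02] F(h) [-4.5  -1.15 -2.64] T(h) [-0.17  0.73 -0.03]
t 9.0 tip [ 4.37e+01 -4.00e-02  1.01e+00] heel [-42.37  -0.17  19.32] yaw/th/roll [8.000e-02 1.201e+01 1.000e-02] F(h) [-3.73  0.05 -2.3 ] T(h) [-0.2   0.77  0.02]
t 9.05 tip [43.73 -0.05  1.02] heel [-42.35  -0.17  19.33] yaw/th/roll [8.000e-02 1.201e+01 1.000e-02] F(h) [-4.82 -0.97 -1.79] T(h) [-0.24  0.76 -0.  ]
```

jog_arm([
  [0, 0, 0, 0, -1, -0.2, -1],
  [0, 0, 0, 0, -1, -0.2, -1],
  [0, 0, 0, 0, -1, -0.2, -1],
])

```text
time_s: 9.4
tcp_pos: [0.4497, 0.3975, 0.1134]
orientation: [2.896, 0.468, 0.049]
force: [2.0, -5.4, -2.1]
width: 0.0399
```

```bash
python3 - <<'E'
from h import *
for i in range(4):
    where(); eyes.camera("side")
E
```

```text
t 9.4 tip [ 4.467e+01 -4.000e-02  1.000e+00] heel [-41.4   -0.17  19.33] yaw/th/roll [9.000e-02 1.202e+01 1.000e-02] F(h) [-5.8  -0.2  -2.12] T(h) [-0.26  1.06 -0.03]
t 9.45 tip [ 4.466e+01 -4.000e-02  1.000e+00] heel [-41.41  -0.17  19.32] yaw/th/roll [9.000e-02 1.202e+01 1.000e-02] F(h) [-5.64 -1.99 -1.57] T(h) [-0.29  1.02  0.  ]
t 9.5 tip [44.64 -0.    0.97] heel [-41.43  -0.13  19.3 ] yaw/th/roll [9.000e-02 1.202e+01 1.000e-02] F(h) [-5.45 -0.81 -2.54] T(h) [-0.23  0.98 -0.06]
t 9.55 tip [ 4.463e+01 -4.000e-02  1.000e+00] heel [-41.44  -0.16  19.33] yaw/th/roll [8.000e-02 1.202e+01 1.000e-02] F(h) [-6.28 -1.44 -2.16] T(h) [-0.23  1.06  0.07]
```

Contact felt. The force slope puts first touch at tip x ≈ 42.75 mm; the tilted toe's top corner leads by about 1.9 mm, so the contact face is at about 44.6 mm. The frame offset is then about -0.4 mm, matching the camera estimate. Next I'll work out the rock-down rows.

```bash
python3 - <<'E'
from h import *
where(); go([46,0,1],12);go([47,0,1],11);go([47.8,0,1],9.5);go([48.4,0,1],8)
E
```

```text
t 9.6 tip [44.6  -0.05  1.01] heel [-41.47  -0.17  19.33] yaw/th/roll [8.000e-02 1.202e+01 1.000e-02] F(h) [-5.78 -0.22 -2.18] T(h) [-0.28  1.01  0.  ]
row [ 0.02 -0.01  0.08 -0.1  -1.33 -0.27]
row [ 1.02 -0.01  0.08 -0.1  -0.63  0.38]
row [ 2.52 -0.01  0.08 -0.11  1.07  1.55]
row [ 4.02 -0.01  0.08 -0.11  2.94  2.83]
```

jog_arm([
  [0, 0, 0, 0, -0.7, -0.15, -1],
  [0, 0, 0, 0, -1.3, -0.3, -1],
  [0.5, 0, 0, 0, -1, 0, -1],
  [1, 0, 0, 0, -0.6, 0.4, -1],
  [1.7, 0, 0, 0, 0.2, 1, -1],
  [2.5, 0, 0, 0, 1.1, 1.55, -1],
  [2.5, 0, 0, 0, 1.1, 1.55, -1],
  [2.5, 0, 0, 0, 1.1, 1.55, -1],
], squeeze=58)

```text
time_s: 10.4
tcp_pos: [0.4503, 0.3957, 0.1122]
orientation: [2.939, 0.475, 0.039]
force: [4.1, -8.2, -2.5]
width: 0.0395
```

```bash
python3 - <<'E'
from h import *
for i in range(3):
    where(); eyes.camera("side")
go([48.4,0,1],8); go([48.8,0,1],6.5);go([48.9,0,1],5)
E
```

```text
t 10.4 tip [ 4.722e+01 -4.000e-02  1.000e+00] heel [-39.56  -0.15  15.6 ] yaw/th/roll [0.07 9.55 0.02] F(h) [-9.1  -1.32 -2.46] T(h) [-0.25  1.72 -0.06]
t 10.45 tip [ 4.727e+01 -1.000e-02  9.600e-01] heel [-39.51  -0.13  15.57] yaw/th/roll [0.08 9.55 0.02] F(h) [-9.69 -1.19 -1.68] T(h) [-0.35  1.75 -0.01]
t 10.5 tip [ 4.729e+01 -2.000e-02  9.700e-01] heel [-39.49  -0.14  15.58] yaw/th/roll [0.08 9.56 0.02] F(h) [-9.8  -0.39 -1.76] T(h) [-0.36  1.71 -0.  ]
row [ 1.56  0.01  0.08 -0.1   1.51  1.16]
row [ 3.06  0.01  0.08 -0.1   3.59  2.46]
row [ 4.56  0.01  0.08 -0.1   5.93  3.87]
```

jog_arm([
  [0.8, 0, 0, 0, 0.4, 0.5, -1],
  [1.6, 0, 0, 0, 1.5, 1.15, -1],
  [2.3, 0, 0, 0, 2.5, 1.8, -1],
  [3.1, 0, 0, 0, 3.5, 2.45, -1],
  [3.1, 0, 0, 0, 3.5, 2.45, -1],
  [3.1, 0, 0, 0, 3.5, 2.45, -1],
])

```text
time_s: 11.15
tcp_pos: [0.4516, 0.3919, 0.1103]
orientation: [2.991, 0.483, 0.027]
force: [4.1, -10.4, -1.6]
width: 0.04
```

```bash
python3 - <<'E'
from h import *
for i in range(3):
    where(); eyes.camera("side")
p,_=eyes.camera("wrist"); cv2.imwrite("pics/w5.png",p)
go([48.9,0,1],5);go([49.1,0,.8],3.5);go([49.1,0,.5],2)
E
```

```text
t 11.15 tip [ 4.873e+01 -1.000e-02  9.700e-01] heel [-38.71  -0.13  10.88] yaw/th/roll [0.08 6.46 0.02] F(h) [-11.12  -0.59  -1.56] T(h) [-0.35  2.04 -0.07]
t 11.2 tip [4.878e+01 1.000e-02 9.700e-01] heel [-38.66  -0.12  10.88] yaw/th/roll [0.08 6.47 0.02] F(h) [-10.64  -1.    -1.34] T(h) [-0.39  2.12 -0.01]
t 11.25 tip [ 4.88e+01 -3.00e-02  9.70e-01] heel [-38.64  -0.17  10.88] yaw/th/roll [0.09 6.47 0.02] F(h) [-11.11   0.18  -1.07] T(h) [-0.34  2.1   0.01]
row [ 1.47  0.01  0.09 -0.1   2.38  1.23]
row [ 2.97  0.01  0.09 -0.1   4.63  2.77]
row [ 4.47  0.01  0.09 -0.11  7.04  4.49]
```

View pics/w5.png

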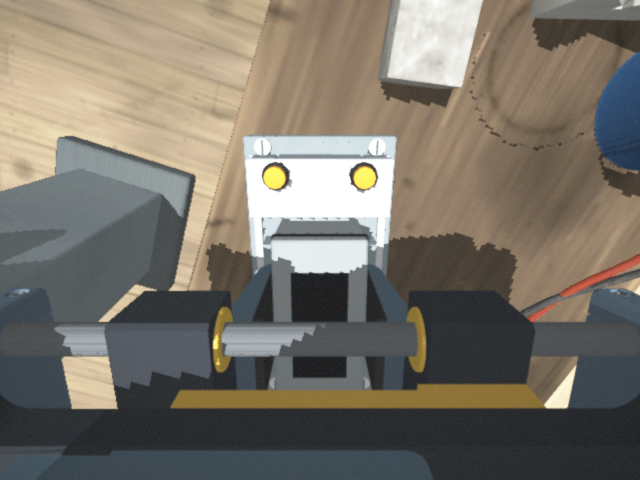

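The toe is hidden under the lip at about (320,225), the case is between the rails, and the contact is pushed in about 5.3 mm. Continuing to rock the heel down.

jog_arm([
  [0.7, 0, 0, 0, 1.2, 0.6, -1],
  [1.5, 0, 0, 0, 2.4, 1.25, -1],
  [2.2, 0, 0, 0, 3.5, 2, -1],
  [3, 0, 0, 0, 4.7, 2.75, -1],
  [3, 0, 0, 0, 4.7, 2.75, -1],
  [3, 0, 0, 0, 4.7, 2.75, -1],
])

```text
time_s: 11.95
tcp_pos: [0.4532, 0.3872, 0.1082]
orientation: [3.043, 0.491, 0.014]
force: [3.7, -9.6, -1.2]
width: 0.0395
```

```bash
python3 - <<'E'
from h import *
for i in range(3):
    where(); eyes.camera("side")
go([49.1,0,.6],2);go([49,0,.3],1);go([48.9,0,0.2],0)
E
```

```text
t 11.95 tip [49.06 -0.08  0.94] heel [-38.78  -0.19   6.24] yaw/th/roll [0.07 3.45 0.01] F(h) [-10.25  -0.47  -1.18] T(h) [-0.25  2.05 -0.04]
t 12.0 tip [49.12 -0.07  0.94] heel [-38.72  -0.19   6.25] yaw/th/roll [0.08 3.46 0.01] F(h) [-10.99  -0.35  -0.67] T(h) [-0.2   2.08 -0.01]
t 12.05 tip [49.16 -0.08  0.96] heel [-38.68  -0.2    6.26] yaw/th/roll [0.08 3.46 0.01] F(h) [-1.107e+01 -4.200e-01 -1.000e-02] T(h) [-0.21  2.06 -0.01]
row [ 1.46  0.01  0.09 -0.15  2.49  1.6 ]
row [ 2.46  0.01  0.09 -0.15  4.22  2.81]
row [ 3.46  0.01  0.09 -0.15  5.96  3.84]
```

jog_arm([
  [0.8, 0, 0, 0, 1.3, 0.8, -1],
  [1.5, 0, 0, 0, 2.5, 1.6, -1],
  [2, 0, 0, 0, 3.4, 2.2, -1],
  [2.5, 0, 0, 0, 4.2, 2.8, -1],
  [2.5, 0, 0, 0, 4.2, 2.8, -1],
  [2.5, 0, 0, 0, 4.2, 2.8, -1],
])

```text
time_s: 12.7
tcp_pos: [0.4545, 0.3832, 0.1057]
orientation: [3.085, 0.499, 0.004]
force: [3.0, -10.0, 2.9]
width: 0.0395
```

```bash
python3 - <<'E'
from h import *
for i in range(3):
    where(); eyes.camera("side")
go([48.9,0,0.2],0); go([48.7,0,-0.3],0)
E
```

```text
t 12.7 tip [49.17 -0.12  0.47] heel [-38.82  -0.24   1.91] yaw/th/roll [0.08 0.94 0.  ] F(h) [-10.43   0.3    2.9 ] T(h) [-0.    1.9   0.01]
t 12.75 tip [49.19 -0.13  0.5 ] heel [-38.8   -0.26   1.95] yaw/th/roll [ 0.08  0.94 -0.  ] F(h) [-10.72   0.4    2.7 ] T(h) [-0.03  1.92 -0.  ]
t 12.8 tip [49.21 -0.11  0.45] heel [-38.78  -0.24   1.9 ] yaw/th/roll [0.09 0.95 0.  ] F(h) [-10.92   0.02   2.41] T(h) [-0.02  1.88  0.  ]
row [ 0.95 -0.    0.09 -0.19  1.9   1.09]
row [ 0.95 -0.    0.09 -0.19  2.09  1.59]
```

jog_arm([
  [0.5, 0, 0, 0, 1, 0.5, -1],
  [0.95, 0, 0, 0, 1.9, 1.1, -1],
  [0.95, 0, 0, 0, 2, 1.3, -1],
  [0.95, 0, 0, 0, 2, 1.3, -1],
  [0.95, 0, 0, 0, 2, 1.3, -1],
])

```text
time_s: 13.35
tcp_pos: [0.4551, 0.3814, 0.1045]
orientation: [-3.101, -0.501, -0.0]
force: [2.3, -8.7, 2.4]
width: 0.0396
```

```bash
python3 - <<'E'
from h import *
for i in range(3):
    where(); eyes.camera("side")
E
```

```text
t 13.35 tip [48.88 -0.16  0.  ] heel [-3.912e+01 -2.900e-01 -2.000e-02] yaw/th/roll [ 0.09 -0.01 -0.01] F(h) [-9.    0.54  2.37] T(h) [-0.02  1.85 -0.  ]
t 13.4 tip [ 4.887e+01 -1.700e-01  2.000e-02] heel [-39.13  -0.3   -0.  ] yaw/th/roll [ 0.09 -0.01 -0.01] F(h) [-10.46   0.59   3.43] T(h) [-0.    1.86  0.02]
t 13.45 tip [ 4.889e+01 -1.400e-01 -2.000e-02] heel [-3.911e+01 -2.800e-01 -3.000e-02] yaw/th/roll [ 0.09 -0.01 -0.01] F(h) [-10.03   0.5    2.61] T(h) [-0.01  1.89 -0.  ]
```

jog_arm([
  [0, 0, 0, 0, 0.2, 0.3, -1],
  [0, 0, 0, 0, 0.4, 0.5, -1],
  [0, 0, 0, 0, 0.4, 0.5, -1],
  [0, 0, 0, 0, 0.4, 0.5, -1],
])

```text
time_s: 13.9
tcp_pos: [0.4552, 0.3814, 0.1045]
orientation: [-3.101, -0.501, -0.001]
force: [-0.7, -7.9, 11.6]
width: 0.0401
```

```bash
python3 - <<'E'
from h import *
for i in range(3):
    where(); eyes.camera("side")
E
```

```text
t 13.9 tip [ 4.887e+01 -2.000e-01  3.000e-02] heel [-3.913e+01 -3.300e-01 -3.000e-02] yaw/th/roll [ 0.09 -0.04 -0.03] F(h) [-7.32  3.19 11.59] T(h) [0.58 1.35 0.02]
t 13.95 tip [48.86 -0.16  0.  ] heel [-39.14  -0.29  -0.06] yaw/th/roll [ 0.09 -0.04 -0.02] F(h) [-7.52  3.29 11.05] T(h) [0.55 1.39 0.05]
t 14.0 tip [48.86 -0.2   0.  ] heel [-39.14  -0.33  -0.06] yaw/th/roll [ 0.09 -0.04 -0.03] F(h) [-7.54  3.5  11.29] T(h) [0.58 1.36 0.04]
```

The floor is felt: 11.5 N upward with no further sinking, tilt about 0. Easing the load and letting go.

jog_arm([
  [0, 0, 0, 0, 0, -0.3, -1],
  [0, 0, 0, 0, 0, -0.4, -1],
  [0, 0, 0, 0, 0, -0.4, 0.5],
  [0, 0, 0, 0, 0, -0.4, 0.5],
  [0, 0, 0, 0, 0, -0.4, 0.5],
  [0, 0, 0, 0, 0, -0.4, 0.5],
  [0, 0, 0, 0, 0, -0.4, 0.5],
  [0, 0, 0, 0, 0, -0.4, 0.5],
], squeeze=20)

```text
time_s: 14.85
tcp_pos: [0.4551, 0.3815, 0.1041]
orientation: [-3.1, -0.501, 0.0]
force: [0.5, 0.4, 0.8]
width: 0.0681
```

```bash
python3 - <<'E'
from h import *
where()
p,_=eyes.camera("wrist"); cv2.imwrite("pics/w6.png",p)
E
```

```text
t 14.85 tip [49.06 -0.11 -0.31] heel [-38.94  -0.23  -0.39] yaw/th/roll [ 0.08 -0.05 -0.  ] F(h) [ 0.17 -0.61  0.82] T(h) [-0.19  0.04 -0.04]
```

View pics/w6.png

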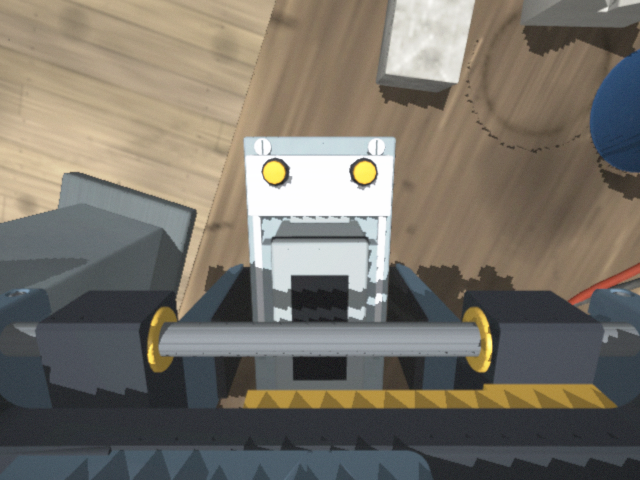

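Released: the fingers stand clear of the block at both sides, and the block sits straight between the rails with its toe under the lip. Lifting away to check.

jog_arm([
  [0, 0, 0, 0, 0, -10, 0.5],
  [0, 0, 0, 0, 0, -30, 0.5],
  [0, 0, 0, 0, 0, -60, 0.5],
  [0, 0, 0, 0, 10, -100, 0.5],
  [0, 0, 0, 0, 10, -140, 0.5],
  [0, 0, 0, 0, 10, -150, 0.5],
  [0, 0, 0, 0, 10, -150, 0.5],
  [0, 0, 0, 0, 10, -150, 0.5],
  [0, 0, 0, 0, 10, -150, 0.5],
])

```text
time_s: 15.8
tcp_pos: [0.4577, 0.3715, 0.2527]
orientation: [3.101, 0.501, -0.004]
force: [-0.2, -0.1, 0.7]
width: 0.0682
```

```bash
python3 - <<'E'
from h import *
st=ctrl.get_state(); where(st); print(np.abs(st['joint_vel']).max())
p,d=eyes.camera("wrist"); P,T,f,c=cloud("wrist",d,st); cv2.imwrite("pics/w7.png",p)
V=HR.inv().apply(P.reshape(-1,3)-C)*1e3; X,Y,Z=V.T
k=(Z>43)&(Z<49)&(abs(Y)<30)&(X>-50)&(X<60)
A=np.c_[X[k],Y[k],np.ones(k.sum())]; s=np.linalg.lstsq(A,Z[k],rcond=None)[0]
print('n',k.sum(),'tilt x,y rad',s[:2],'centre z',s[2],'(case 46, measured floor bias ~-0.4)')
print('rect',cv2.minAreaRect(np.c_[X[k],Y[k]].astype(np.float32)),X[k].min(),X[k].max())
k=(X>-70)&(X<-53)&(abs(Y)<20)&(Z<10); print('base z',np.median(Z[k]) if k.sum() else None)
E
```

```text
t 15.8 tip [ 38.7    0.8  148.24] heel [-49.3    0.68 148.22] yaw/th/roll [ 0.08 -0.01  0.14] F(h) [-0.05  0.24  0.73] T(h) [-0.13  0.05 -0.07]
0.004368580147689473
n 4554 tilt x,y rad [0.00061798 0.0029883 ] centre z 45.68610957143574 (case 46, measured floor bias ~-0.4)
rect ((-1.0589141845703125, -0.1580524444580078), (78.21366882324219, 39.98473358154297), 0.025910310447216034) -40.15956855386419 38.04897673670512
base z -0.5611603860818313
```

View pics/w7.png

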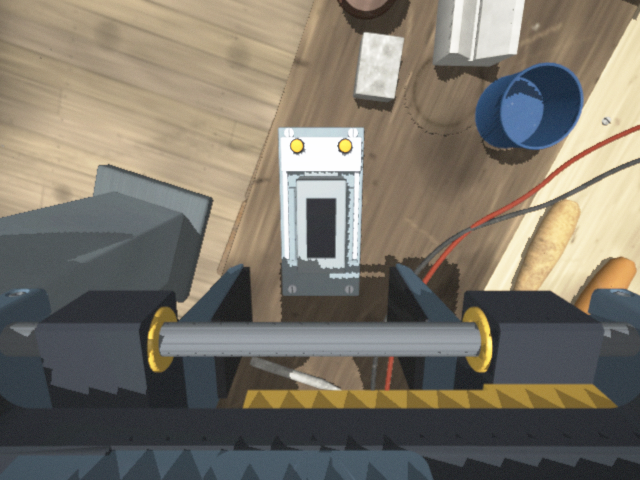

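The block sits flat at about (321,225) with its top 46.2 mm over the floor and tilt about 0.003 rad, and the bystanders in view are undisturbed. Handing in.

```bash
python3 - <<'E'
from h import *
print(ctrl.finish_job())
E
```

```text
the job is handed in; nothing more can be done
None
```

The battery is seated flat in the holder and released. I handed the job in at about 16 s of the 61 s allowed. The system gives no verdict, so the following rests on my own measurements.

- **Insertion:** I put the toe in at a 12° tilt and felt the contact at about 3 N, which put the frame about 0.4 mm off nominal towards -x. I then rocked the heel down past the end wall. The contact's push peaked at about 11 N, which is about 5.3 mm of travel against the 7.5 mm limit.
- **Floor check:** before letting go I pressed lightly. The force rose to about 11.5 N with no further sinking, so the block was on the floor.
- **Last wrist-camera check:**
  - The block's top is 46.2 mm over the floor; the case itself is 46 mm high.
  - Tilt is about 0.003 rad, and the lengthwise axis is within about 0.001 rad of the holder's.
  - It sits 0.2 mm off centre sideways, and the toe tip is about 48 mm from the seat's centre.
- **Gripper and bystanders:** the gripper was about 150 mm clear with no force on it. The bystanders visible in the last picture look undisturbed by eye. I did not measure their positions, and the bush and insulator were not in that view.

No check failed or disagreed. The vision and touch estimates of the frame position agreed within about 0.5 mm.

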